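# Sort the stray lab things into the trays of their kind

## Robot

A 6-joint arm with a two-finger parallel gripper is mounted at the origin on a cart in front of the work surface, level with it; the furniture and walls round the work are solid. World frame = base frame: x ahead of the robot, y to its left, z up, the work surface at z = 0. Lengths are in m, angles in rad, forces in N, time in s.
With the tool pointing down it reaches from about 0.35 to 0.975 m from the base axis. Payload 4.9 kg.
Tool frame: the origin (TCP) lies on the centre line of the jaws, within the pads' length; the fingertips stand manip.tip_reach ahead of it and the grasp point (between the pads) is the TCP (manip.tip_reach is the distance from the TCP to the fingertips, in m); z points along the fingers, y is the line along which they close (so a half turn about z gives the same grasp; the last joint's range is limited). The gripper opens to 85 mm and grips with 20 to 120 N. Pads are 22 mm wide; open, the fingers measure 114 mm over their backs; the gripper's body (76 mm by 85 mm) begins 54 mm behind the grasp point. The pads swing forward as they close: fully open they stand 13 mm farther back than shut.
Start: joints at [-1.39, 0.053, 1.613, -0, 1.476, -0.119], TCP at [0.185, -0.597, 0.25] pointing down, gripper open.
Joint ranges: [-3.01, 3.01], [-1.01, 2.22], [0.06, 2.58], [-1.02, 4.17], [0.09, 2.62], [-3.14, 3.14]. Speed limits (rad/s): [2.57, 2.57, 3.14, 3.14, 3.14, 3.14].

## Interface

Orientations are given as a unit quaternion [w, x, y, z].
In Python, from plant import manip gives the robot as it stands. The module is installed in compiled form; this text tells all that it offers.
- The arm moves only by the tool move_arm, never from a script. Its argument "rows" is a list of rows, each a list of 7 numbers: the shift along the tool's x, y, z in cm, then the turn, a rotation vector about the tool's x, y, z in degrees, then the opening, from -1 (shut) to 1 (fully open). In form: [[tx, ty, tz, ax, ay, az, jaw], ...]. A call has 1 to 20 rows; each row shifts and turns the commanded pose from where the row before left it, along the tool's axes as they then stand; what a row does not reach is not made up. A row lasts 1/12 s, in which the tool goes at most 41.7 mm and 7.16 degrees, less where a joint would pass 70% of its speed; a pose out of reach is approached as far as the arm can. A call is refused whole if a number of a shift passes 4.17 or a number of a turn 7.16, either way. A call with a gripper value outside its range is refused whole. The fingers move at their own pace and stop on an object; the grip force is fixed at half the most. Time passes only in rows, so rows that do not move let the fingers close. It gives the time, the measured TCP pose, the force, the opening and the grip force at its end, in the units of the state.
- manip.state(): the state, without advancing time (a new reading comes with each control period).
- manip.grab_frame(name): name is "scene" or "top"; returns a dict with "img" (400x640x3 uint8, blue, green, red), "mtx" (3x3 intrinsics, pixels), "R" (3x3) and "t" (3): a world point X has camera coordinates R X + t. Camera axes: x right, y down, z forward; pixel columns grow to the right and rows downward; lengths in m; the calibration is good to about 2 mm. A picture is of the moment at which its call begins. There is no depth.
- manip.job_done(): hands the job in; it is judged then, once.
The state is a dict: "time": time; "joint_pos": joint angles; "joint_vel": joint speeds; "joint_efforts": joint torques, N m; "tool_pos": TCP position; "tool_rot": TCP orientation; "contact_force": force on the tool from outside, world axes, zero at the start; "ft_torque": the same for the moment, N m; "gripper_width": opening from 0.0 (shut) to 1.0 (fully open); "grasp_force": force on a finger pad.
Only numpy, scipy, OpenCV 4.12 (cv2) and the standard library are available. Lean on these libraries where they do the work, as an engineer would, in place of code of your own. Each camera call takes 0.05 s, during which the arm holds its last target. There are 200 camera calls.

## Task

Four stray things lie on the front of the bench: two screw-lid sample jars, a marker pen and a small white stir bar. Put each one into the grey tray that already holds a thing of its kind (lid colours do not matter): jars standing upright, marker and stir bar lying flat on the tray floor, wholly inside the tray walls and touching none of the other things in the tray. Set things down rather than drop them, and leave what already lies in the trays standing or lying as it is.

Things in the scene. Friction and masses are not known exactly. Their poses are not given: they have to be found in the camera images.
- tall_jar: Loose white sample jar with a black screw lid, the tallest thing to be sorted: 90 mm high, body 52 mm across, lid (top 18 mm) 55 mm across; 0.12 kg. Stands upright on the worktop. Origin: centre of its underside; z up through the lid.
- short_jar: Loose white sample jar with a red screw lid standing on the worktop: 55 mm high, body 48 mm across, lid (top 11 mm) 50 mm across; 0.06 kg. Origin: centre of its underside; z up through the lid.
- marker: Loose marker pen with a black barrel end lying on the worktop, roughly crosswise in front of the robot: 134 mm long, about 13 mm across, six-sided so that it does not roll; 20 g. Origin: the middle of its underside as it lies at the start; its x axis runs along the pen.
- stir_bar: Loose white coated magnetic stir bar lying on the worktop, octagonal, not attracted to anything: 35 mm long, 8 mm across; 15 g. Origin: the middle of its underside as it lies at the start; its x axis runs along the bar.
- jar_tray: Grey open plastic tray, fixed, 140 mm (its x) by 170 mm (its y), rim 25 mm high; walls and floor 4 mm (inside 132 x 162 mm, floor 4 mm above the origin). The three trays are alike, in a row at the back in any order, told apart by what lies in them: this one holds a red-lidded sample jar. Origin: centre of its underside; z up; y along the long side.
- marker_tray: Grey open plastic tray, fixed, 140 mm (its x) by 170 mm (its y), rim 25 mm high; walls and floor 4 mm (inside 132 x 162 mm, floor 4 mm above the origin). The three trays are alike, in a row at the back in any order, told apart by what lies in them: this one holds a red marker pen. Origin: centre of its underside; z up; y along the long side.
- stir_bar_tray: Grey open plastic tray, fixed, 140 mm (its x) by 170 mm (its y), rim 25 mm high; walls and floor 4 mm (inside 132 x 162 mm, floor 4 mm above the origin). The three trays are alike, in a row at the back in any order, told apart by what lies in them: this one holds a white stir bar. Origin: centre of its underside; z up; y along the long side.
- jar_in_tray: Red-lidded sample jar like the short one, already standing in the jar tray towards its +x +y corner (about 33 mm along the tray's x and 48 mm along its y from the centre); leave it. 55 mm high, 50 mm across the lid. Origin: centre of its underside.
- marker_in_tray: Marker pen with a red barrel end, already lying in the marker tray along the tray's y, about 36 mm to the -x side of its centre; leave it. 134 mm long, 14 mm across. Origin: the middle of its underside; x along the pen.
- stir_bar_in_tray: White stir bar already lying in the stir bar tray, about 50 mm to the -y side of its centre; leave it. 35 mm long, 8 mm across. Origin: the middle of its underside; x along the bar.
Things that resemble listed ones, but are neither listed nor needed, are in the scene too. What is shaped like the jar_in_tray but black is not meant.

How it is judged:
At the end, for the whole second after the job is handed in: Jars upright (0.1 rad) on the jar tray floor within 50 (x), 65 mm (y) of its centre; marker within 62, 30 mm and stir bar within 65, 80 mm of their trays' centres, level (0.1, 0.15 rad) on the floor; no two things touch; all released, at rest; those already in trays within 30 mm of their start (x of tall_jar in the frame of jar_tray between -0.05 and 0.05 m and y of tall_jar in the frame of jar_tray between -0.065 and 0.065 m and z of tall_jar in the frame of jar_tray between 0 and 0.012 m and angle between each of tall_jar, short_jar, jar_in_tray's own z axis and vertical below 0.1 rad and linear speed of each of tall_jar, short_jar, marker, stir_bar below 0.03 m/s and contact force between each of tall_jar, short_jar, marker, stir_bar and the fingers below 0.05 N and x of short_jar in the frame of jar_tray between -0.05 and 0.05 m and y of short_jar in the frame of jar_tray between -0.065 and 0.065 m and z of short_jar in the frame of jar_tray between 0 and 0.012 m and x of marker in the frame of marker_tray between -0.062 and 0.062 m and y of marker in the frame of marker_tray between -0.03 and 0.03 m and z of marker in the frame of marker_tray between 0 and 0.022 m and angle between marker's own x axis and vertical between 1.4708 and 1.6708 rad and x of stir_bar in the frame of stir_bar_tray between -0.065 and 0.065 m and y of stir_bar in the frame of stir_bar_tray between -0.08 and 0.08 m and z of stir_bar in the frame of stir_bar_tray between 0 and 0.015 m and angle between stir_bar's own x axis and vertical between 1.4208 and 1.7208 rad and x of jar_in_tray in the frame of jar_tray between -0.05 and 0.05 m and y of jar_in_tray in the frame of jar_tray between -0.065 and 0.065 m and z of jar_in_tray in the frame of jar_tray between 0 and 0.012 m and distance of each of jar_in_tray, marker_in_tray, stir_bar_in_tray from where it was at the start of the episode below 0.03 m and contact force between tall_jar and short_jar below 0.05 N and contact force between each of tall_jar, short_jar and jar_in_tray below 0.05 N and contact force between marker and marker_in_tray below 0.05 N and contact force between stir_bar and stir_bar_in_tray below 0.05 N).
It fails at once if a thing is dropped or thrown: it moves faster than 0.7 m/s while the fingers do not hold it (a fall of about 25 mm) ((linear speed of tall_jar above 0.7 m/s and contact force between tall_jar and the fingers below 0.05 N) or (linear speed of short_jar above 0.7 m/s and contact force between short_jar and the fingers below 0.05 N) or (linear speed of marker above 0.7 m/s and contact force between marker and the fingers below 0.05 N) or (linear speed of stir_bar above 0.7 m/s and contact force between stir_bar and the fingers below 0.05 N)).
It fails at once if a thing that already lay in a tray is displaced by more than 40 mm (distance of any of jar_in_tray, marker_in_tray, stir_bar_in_tray from where it was at the start of the episode above 0.04 m).
It also fails if it takes over 96 s, if anything falls off the work surface, if the arm or the gripper's body presses on something with over 40 N, if the wrist force passes 120 N, or if a joint passes its speed limit or range.

## Working session

There is one attempt and no reset: what is moved stays moved. The work goes in short steps, Python scripts to look and compute and a tool call to move; the robot and the scene stay as the last step left them, time stands still between calls to the robot, and variables do not carry over. Pictures are saved under pics/ and viewed, at most 14 in all, crops included, and the job is handed in when it is done.

Besides the shell and the picture viewer there is one more tool, called after "Request:" as a command line: name --pt "numbers of a row" for each row, then --argument value for the rest. move_arm: Moves the arm, as the interface text tells. Its arguments: {"type":"object","properties":{"rows":{"type":"array","items":{"type":"array","items":{"type":"number"}}}},"required":["rows"]}

```bash
mkdir -p pics; python3 - <<'E'
from plant import manip
import cv2
s=manip.state()
print({k:s[k] for k in("time","tool_pos","tool_rot","gripper_width","contact_force")},manip.tip_reach)
for n in("scene","top"):
    f=manip.grab_frame(n);cv2.imwrite(f"pics/{n}0.png",f["img"])
    print(n,f["mtx"].tolist(),f["R"].round(4).tolist(),f["t"].round(4).tolist())
E
```

```text
{'time': 0.0, 'tool_pos': array([ 0.18449055, -0.59653396,  0.24906034]), 'tool_rot': array([-1.03738438e-03,  9.88785891e-01,  1.49336483e-01, -1.82367838e-06]), 'gripper_width': 0.9994749036715128, 'contact_force': array([ 0.53294299,  0.27864617, -0.18186728])} 0.019
scene [[430.7605032704151, 0.0, 316.82544175877297], [0.0, 430.7605032704151, 197.32098136034512], [0.0, 0.0, 1.0]] [[-0.3987, -0.9169, 0.0165], [-0.5623, 0.2302, -0.7942], [0.7244, -0.326, -0.6074]] [0.2107, 0.3061, 0.8885]
top [[520.3678967298687, 0.0, 325.9553522578491], [0.0, 520.3678967298687, 207.53215853582577], [0.0, 0.0, 1.0]] [[-0.0163, -0.9998, 0.0138], [-0.9869, 0.0139, -0.1608], [0.1605, -0.0162, -0.9869]] [-0.0065, 0.4723, 1.2803]
```

View pics/top0.png

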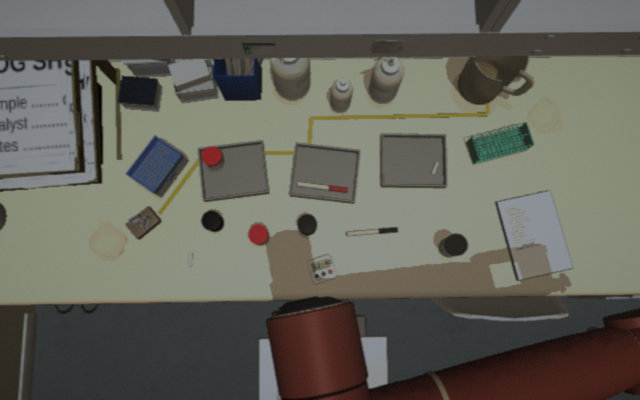

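View pics/scene0.png

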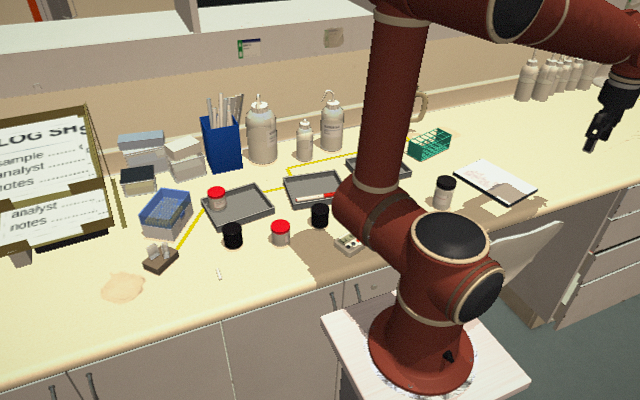

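The top view shows the jar tray at (234,170), marker tray at (324,172) and stir bar tray at (413,160). The loose short jar is at (259,234), the marker at (372,231), the stir bar at (191,259) and the tall jar at (455,244), which looks tall in the scene view at (443,192). The black lids at (212,220) and (307,224) are short decoys.

```bash
cat > h.py <<'E'
from plant import manip
import cv2, numpy as np
def cast(f,uv,z):
    uv=np.atleast_2d(np.float64(uv)); d=np.c_[uv,np.ones(len(uv))]@np.linalg.inv(f["mtx"]).T@f["R"]
    c=-f["R"].T@f["t"]; return (c+d*((z-c[2])/d[:,2])[:,None])[:,:2]
def blob(mask,box):
    x0,y0,x1,y1=box; m=np.zeros_like(mask); m[y0:y1,x0:x1]=mask[y0:y1,x0:x1]
    cs,_=cv2.findContours(m,cv2.RETR_EXTERNAL,cv2.CHAIN_APPROX_NONE)
    return max(cs,key=cv2.contourArea)[:,0,:]
def masks(img):
    h=cv2.cvtColor(img,cv2.COLOR_BGR2HSV); H,S,V=cv2.split(h)
    red=((H<8)|(H>172))&(S>130)&(V>80)
    return dict(red=red.astype(np.uint8)*255,black=(V<50).astype(np.uint8)*255,
      grey=((S<45)&(V<135)).astype(np.uint8)*255, white=((S<45)&(V>150)).astype(np.uint8)*255)
E
python3 - <<'E'
from h import *
f=manip.grab_frame("top");im=f["img"];M=masks(im)
def lid(k,box,z):
    c=blob(M[k],box);w=cast(f,c,z);(x,y),r=cv2.minEnclosingCircle(w.astype(np.float32));print(k,box,"z",z,"c",round(x,4),round(y,4),"diam",round(2*r*1e3),"mean",w.mean(0).round(4),np.ptp(w,axis=0).round(3))
lid("red",(240,215,280,250),.055);lid("red",(195,140,230,172),.059);lid("black",(435,228,475,260),.09)
lid("black",(195,205,230,235),.055);lid("black",(292,210,320,240),.055)
for n,(u,v) in dict(traywall=(200,180),floor=(240,185),bench=(350,260),stir=(190,260),stir2=(435,168),mk=(360,233)).items(): print(n,im[v,u],cv2.cvtColor(im[v:v+1,u:u+1],cv2.COLOR_BGR2HSV)[0,0])
a=cv2.resize(im[115:275,170:330],None,fx=5,fy=3.75,interpolation=cv2.INTER_CUBIC)
cv2.imwrite("pics/a.png",cv2.resize(im[120:270,170:370],None,fx=4,fy=4,interpolation=cv2.INTER_CUBIC))
cv2.imwrite("pics/b.png",cv2.resize(im[120:270,300:500],None,fx=4,fy=4,interpolation=cv2.INTER_CUBIC))
E
```

```text
red (240, 215, 280, 250) z 0.055 c 0.4055 0.156 diam 50 mean [0.4054 0.1558] [0.045 0.045]
red (195, 140, 230, 172) z 0.059 c 0.6054 0.2748 diam 52 mean [0.6058 0.2747] [0.047 0.051]
black (435, 228, 475, 260) z 0.09 c 0.3696 -0.3227 diam 55 mean [ 0.3686 -0.3224] [0.046 0.054]
black (195, 205, 230, 235) z 0.055 c 0.4404 0.2689 diam 55 mean [0.4399 0.2699] [0.048 0.05 ]
black (292, 210, 320, 240) z 0.055 c 0.4274 0.0357 diam 49 mean [0.4274 0.0354] [0.048 0.042]
traywall [107 122 119] [ 36  31 122]
floor [89 96 98] [23 23 98]
bench [137 147 142] [ 45  17 147]
stir [140 141 137] [ 83   7 141]
stir2 [134 140 136] [ 50  11 140]
mk [124 140 139] [ 32  29 140]
```

View pics/a.png

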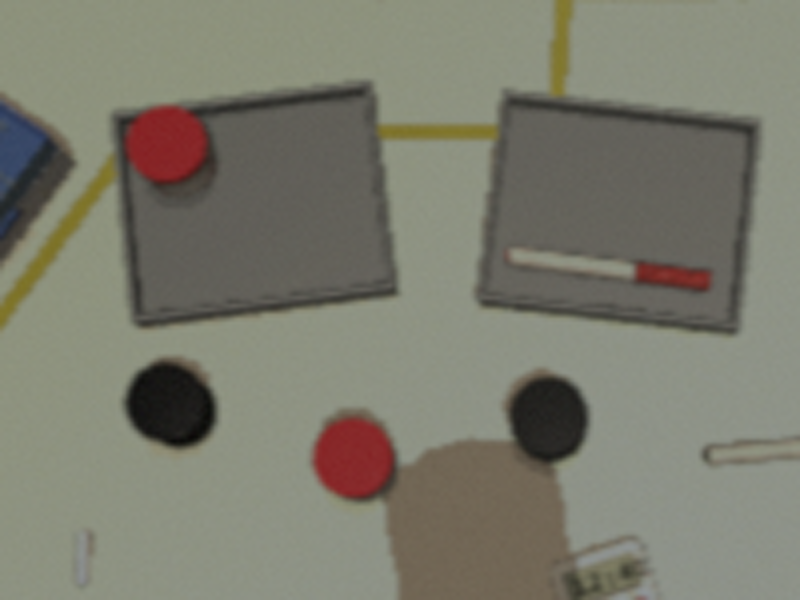

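View pics/b.png

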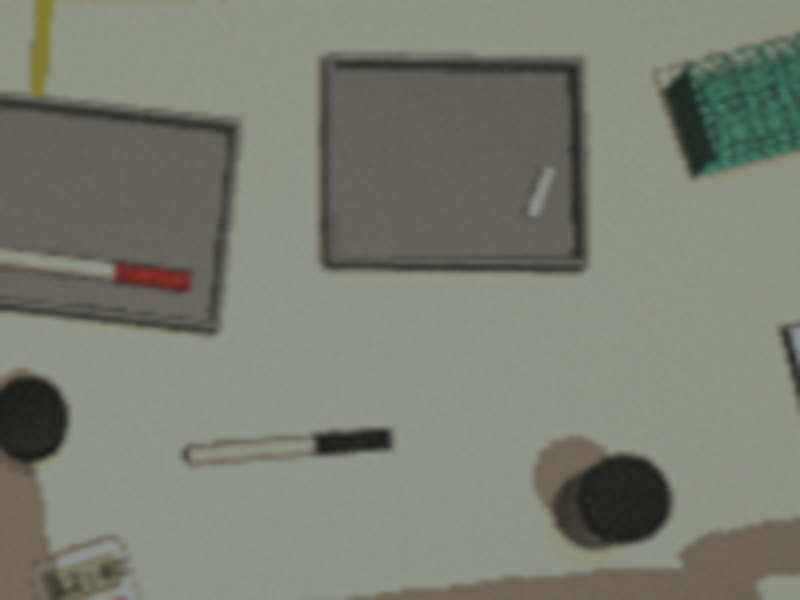

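Corners and ends read off the crops (4x): jar tray (112,118) (372,84) (397,293) (138,326) and marker tray (505,92) (760,121) (738,332) (478,300) in a. The stir bar is at (84,530)–(82,586) in a. In b, the stir tray is (321,54) (583,58) (585,270) (322,268) and the marker runs from (185,455) to (392,438).

```bash
python3 - <<'E'
from h import *
f=manip.grab_frame("top"); im=f["img"]
A=lambda p,ox:(np.float64(p)+.5)/4-.5+[ox,120]
def tray(n,p,ox):
    p=A(p,ox); w=np.r_[cast(f,p[:2],.025),cast(f,p[2:],0)]
    TL,TR,BR,BL=w; yax=(TL-TR+BL-BR); ang=np.degrees(np.arctan2(-yax[0],yax[1]))
    print(n,"c",w.mean(0).round(4),"yaw",ang.round(1),"sides",[round(1e3*np.linalg.norm(a-b)) for a,b in((TL,TR),(BL,BR),(TL,BL),(TR,BR))])
tray("jar",[(112,118),(372,84),(397,293),(138,326)],170)
tray("marker",[(505,92),(760,121),(738,332),(478,300)],170)
tray("stir",[(321,54),(583,58),(585,270),(322,268)],300)
def rod(n,p,ox,z):
    w=cast(f,A(p,ox),z);d=w[1]-w[0];print(n,"c",w.mean(0).round(4),"len",np.linalg.norm(d).round(4),"dir deg",np.degrees(np.arctan2(d[1],d[0])).round(1))
rod("marker",[(185,455),(392,438)],300,.0065)
rod("stir",[(82,586),(84,530)],170,.004)
rod("stir_in",[(534,217),(549,167)],300,.008)
rod("mk_in",[(506,255),(711,280)],170,.011)
# refine stir bar by contrast to local bench
g=cv2.absdiff(im,cv2.medianBlur(im,21)).max(2); 
for n,box,z in(("stir",(182,245,200,272),.004),("marker",(340,220,405,242),.0065)):
    x0,y0,x1,y1=box
    c=blob((g>18).astype(np.uint8)*255,box);r=cv2.minAreaRect(c.astype(np.float32));b=cast(f,cv2.boxPoints(r),z);print(n,r,b.mean(0).round(4))
s=manip.grab_frame("scene");M=masks(s["img"])
c=blob(M["black"],(425,170,460,200));print("tall scene",cast(s,c,.09).mean(0).round(4),cv2.boundingRect(c))
c=blob(M["red"],(268,215,295,240));print("short scene",cast(s,c,.05).mean(0).round(4))
cv2.imwrite("pics/c.png",cv2.resize(s["img"][160:290,200:460],None,fx=3,fy=3,interpolation=cv2.INTER_CUBIC))
R=cv2.Rodrigues
q=manip.state()["tool_rot"];from scipy.spatial.transform import Rotation as Ro
print(Ro.from_quat(q[[1,2,3,0]]).as_matrix().round(3))
E
```

```text
jar c [0.5764 0.2257] yaw 6.8 sides [170, 170, 134, 135]
marker c [ 0.5692 -0.0123] yaw -7.7 sides [167, 171, 135, 136]
stir c [ 0.599  -0.2446] yaw -1.4 sides [172, 173, 138, 137]
marker c [ 0.4137 -0.1314] len 0.1343 dir deg -86.1
stir c [0.3494 0.3337] len 0.0356 dir deg -0.6
stir_in c [ 0.5795 -0.3031] len 0.0356 dir deg -19.0
mk_in c [ 0.5322 -0.0041] len 0.1345 dir deg -97.9
stir ((192.5, 255.5), (1.0, 5.0), 0.0) [0.3585 0.3285]
marker ((371.50372314453125, 231.04971313476562), (6.5067267417907715, 53.3003044128418), 85.71085357666016) [ 0.4142 -0.1308]
tall scene [ 0.3611 -0.3176] (437, 176, 19, 14)
short scene [0.4063 0.157 ]
[[ 0.955  0.295 -0.   ]
 [ 0.295 -0.955  0.001]
 [ 0.    -0.001 -1.   ]]
```

View pics/c.png

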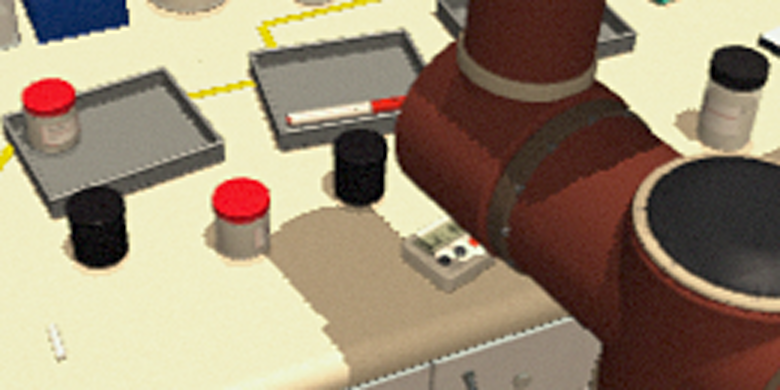

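Picture c confirms that the tall jar is the one at the right, and that both other black things are wholly black short jars. All measured sizes match the given ones. I start with the tall jar: align the tool with the world axes, then move over it.

Request:
move_arm --pt "0 0 1 0 0 5.72 1" --pt "0 0 1 0 0 5.72 1" --pt "0 0 1 0 0 5.72 1" --pt "1.84 -2.74 0.5 0 0 0 1" --pt "1.84 -2.74 0.5 0 0 0 1" --pt "1.84 -2.74 0.5 0 0 0 1" --pt "1.84 -2.74 0.5 0 0 0 1" --pt "1.84 -2.74 0.5 0 0 0 1" --pt "1.84 -2.74 0.5 0 0 0 1" --pt "1.84 -2.74 0.5 0 0 0 1" --pt "1.84 -2.74 0.5 0 0 0 1" --pt "1.84 -2.74 0.5 0 0 0 1" --pt "1.84 -2.74 0.5 0 0 0 1" --pt "0 0 0 0 0 0 1" --pt "0 0 0 0 0 0 1"

```text
time: 1.5
tool_pos: [0.369, -0.3217, 0.1699]
tool_rot: [-0.0, 1.0, 0.002, -0.0]
contact_force: [0.0, -0.4, -0.5]
gripper_width: 0.996
grasp_force: 0.0
```

Request:
move_arm --pt "0 0 2.5 0 0 0 1" --pt "0 0 2.5 0 0 0 1" --pt "0 0 2.5 0 0 0 1" --pt "0 0 1.4 0 0 0 1" --pt "0 0 0.6 0 0 0 1" --pt "0 0 0 0 0 0 1" --pt "0 0 0 0 0 0 -0.2" --pt "0 0 0 0 0 0 -0.2" --pt "0 0 0 0 0 0 -0.2" --pt "0 0 0 0 0 0 -0.2" --pt "0 0 0 0 0 0 -0.2" --pt "0 0 0 0 0 0 -0.2" --pt "0 0 0 0 0 0 -0.2" --pt "0 0 0 0 0 0 -0.2"

```text
time: 2.67
tool_pos: [0.3695, -0.3245, 0.0774]
tool_rot: [0.002, 1.0, 0.0, 0.001]
contact_force: [-0.0, -1.6, 6.3]
gripper_width: 0.621
grasp_force: 62.6
```

Request:
move_arm --pt "0 0 -0.5 0 0 0 -0.2" --pt "0 0 -1.5 0 0 0 -0.2" --pt "0 0 -2.5 0 0 0 -0.2" --pt "0 0 -2.5 0 0 0 -0.2" --pt "0.5 -1 -2.5 0 0 0 -0.2" --pt "1 -2 -2 0 0 0 -0.2" --pt "1.42 -3.1 -0.5 0 0 0 -0.2" --pt "1.42 -3.1 0 0 0 0 -0.2" --pt "1.42 -3.1 0 0 0 0 -0.2" --pt "1.42 -3.1 0 0 0 0 -0.2" --pt "1.42 -3.1 0 0 0 0 -0.2" --pt "1.42 -3.1 0 0 0 0 -0.2" --pt "1.42 -3.1 0 0 0 0 -0.2" --pt "1.42 -3.1 0 0 0 0 -0.2" --pt "1.42 -3.1 0 0 0 0 -0.2" --pt "1.42 -3.1 0 0 0 0 -0.2" --pt "1.42 -3.1 0 0 0 0 -0.2" --pt "1.42 -3.1 0 0 0 0 -0.2" --pt "1.42 -3.1 0 0 0 0 -0.2" --pt "1 -2 0 0 0 0 -0.2"

```text
time: 4.33
tool_pos: [0.578, 0.133, 0.1949]
tool_rot: [-0.0, 1.0, 0.001, -0.0]
contact_force: [-0.0, -1.5, -1.5]
gripper_width: 0.618
grasp_force: 63.2
```

Request:
move_arm --pt "0.9 -2.5 0 0 0 0 -0.2" --pt "0.9 -2.0 0 0 0 0 -0.2" --pt "0 -0.65 1 0 0 0 -0.2" --pt "0 0 2 0 0 0 -0.2" --pt "0 0 2 0 0 0 -0.2" --pt "0 0 2 0 0 0 -0.2" --pt "0 0 1.2 0 0 0 -0.2" --pt "0 0 0 0 0 0 -0.2" --pt "0 0 0 0 0 0 -0.2"

```text
time: 5.08
tool_pos: [0.5951, 0.1811, 0.1123]
tool_rot: [0.0, 1.0, -0.0, -0.001]
contact_force: [-0.3, 0.8, -1.3]
gripper_width: 0.626
grasp_force: 63.2
```

```bash
python3 - <<'E'
from h import *
s=manip.grab_frame("scene")
cv2.imwrite("pics/d.png",cv2.resize(s["img"][130:290,170:390],None,fx=3,fy=3,interpolation=cv2.INTER_CUBIC))
E
```

```text
(no output)
```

View pics/d.png

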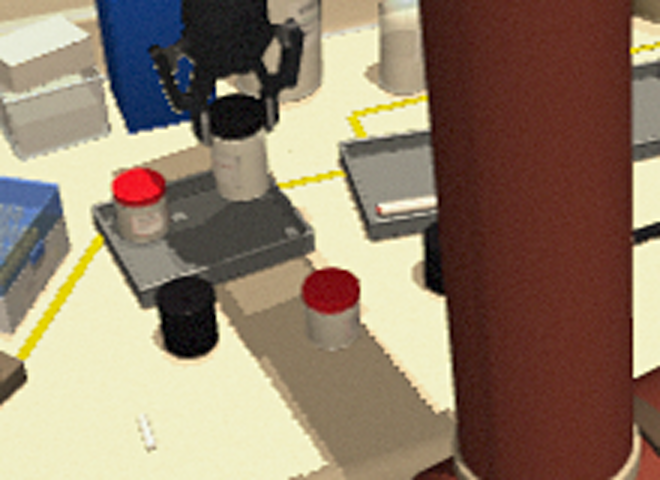

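The tall jar is held upright by its lid at (240,115), with the tray floor clear below it. I lower it now.

Request:
move_arm --pt "0 0 1 0 0 0 -0.2" --pt "0 0 1 0 0 0 -0.2" --pt "0 0 0.5 0 0 0 -0.2" --pt "0 0 0.2 0 0 0 -0.2" --pt "0 0 0.1 0 0 0 -0.2" --pt "0 0 0.1 0 0 0 -0.2" --pt "0 0 0 0 0 0 -0.2" --pt "0 0 0 0 0 0 -0.2"

```text
time: 5.8
tool_pos: [0.5962, 0.1816, 0.0846]
tool_rot: [-0.0, 1.0, 0.0, 0.0]
contact_force: [0.1, -0.3, -1.3]
gripper_width: 0.62
grasp_force: 63.2
```

Request:
move_arm --pt "0 0 0.1 0 0 0 -0.2" --pt "0 0 0.1 0 0 0 -0.2" --pt "0 0 0.1 0 0 0 -0.2" --pt "0 0 0 0 0 0 -0.2" --pt "0 0 0 0 0 0 -0.2"

```text
time: 6.22
tool_pos: [0.5961, 0.1815, 0.0815]
tool_rot: [-0.0, 1.0, 0.0, 0.0]
contact_force: [-0.7, -0.1, 0.3]
gripper_width: 0.624
grasp_force: 63.3
```

Request:
move_arm --pt "0 0 0.05 0 0 0 0.3" --pt "0 0 0 0 0 0 0.5" --pt "0 0 0 0 0 0 1" --pt "0 0 0 0 0 0 1" --pt "0 0 0 0 0 0 1" --pt "0 0 -1 0 0 0 1" --pt "0 0 -2 0 0 0 1" --pt "0 0 -3 0 0 0 1" --pt "0 0 -3 0 0 0 1" --pt "-1.05 0.15 -1 0 0 0 1" --pt "-3 0.4 0 0 0 0 1" --pt "-3 0.4 0 0 0 0 1" --pt "-3 0.4 0 0 0 0 1" --pt "-3 0.4 0 0 0 0 1" --pt "-3 0.4 1.5 0 0 0 1" --pt "-3 0.4 3 0 0 0 1" --pt "0 0 3 0 0 0 1" --pt "0 0 0 0 0 0 1" --pt "0 0 0 0 0 0 1"

```text
time: 7.8
tool_pos: [0.4053, 0.1559, 0.1062]
tool_rot: [0.0, 1.0, 0.0, -0.001]
contact_force: [1.3, 0.3, 0.3]
gripper_width: 1.001
grasp_force: 0.0
```

```bash
python3 - <<'E'
from h import *
f=manip.grab_frame("top");M=masks(f["img"])
for b in((210,150,300,205),):
    c=blob(M["black"],b);w=cast(f,c,.094);print(cv2.boundingRect(c),w.mean(0),np.ptp(w,axis=0))
s=manip.grab_frame("scene")
cv2.imwrite("pics/e.png",cv2.resize(s["img"][130:290,170:390],None,fx=3,fy=3,interpolation=cv2.INTER_CUBIC))
E
```

```text
(237, 150, 22, 18) [0.59142569 0.17744477] [0.04334432 0.05162422]
```

View pics/e.png

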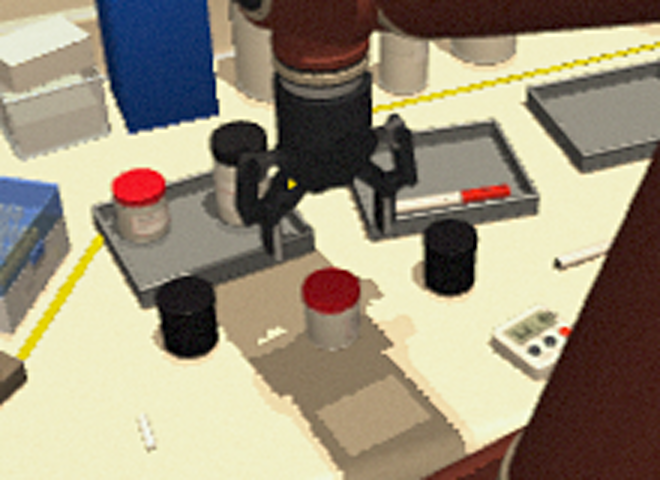

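The tall jar stands upright in the tray at (240,170) and the gripper is centred over the short jar at (331,300). I descend and grip.

Request:
move_arm --pt "0 0 2 0 0 0 1" --pt "0 0 2 0 0 0 1" --pt "0 0 1.6 0 0 0 1" --pt "0 0 0.7 0 0 0 1" --pt "0 0 0.3 0 0 0 1" --pt "0 0 0 0 0 0 1" --pt "0 0 0 0 0 0 -0.3" --pt "0 0 0 0 0 0 -0.3" --pt "0 0 0 0 0 0 -0.3" --pt "0 0 0 0 0 0 -0.3" --pt "0 0 0 0 0 0 -0.3" --pt "0 0 0 0 0 0 -0.3" --pt "0 0 0 0 0 0 -0.3" --pt "0 0 0 0 0 0 -0.3"

```text
time: 9.07
tool_pos: [0.4074, 0.1564, 0.042]
tool_rot: [-0.0, 1.0, 0.0, 0.001]
contact_force: [-0.3, 0.2, 6.3]
gripper_width: 0.573
grasp_force: 61.7
```

Request:
move_arm --pt "0 0 -0.5 0 0 0 -0.3" --pt "0 0 -1.5 0 0 0 -0.3" --pt "0 0 -3 0 0 0 -0.3" --pt "0 0 -3 0 0 0 -0.3" --pt "0.45 -0.7 -3 0 0 0 -0.3" --pt "2 -1.5 -1 0 0 0 -0.3" --pt "3 -2 0 0 0 0 -0.3" --pt "3 -2 0 0 0 0 -0.3" --pt "3 -2 0 0 0 0 -0.3" --pt "2 -1.5 1 0 0 0 -0.3" --pt "0 0 2 0 0 0 -0.3" --pt "0 0 3 0 0 0 -0.3" --pt "0 0 2.5 0 0 0 -0.3" --pt "0 0 1 0 0 0 -0.3" --pt "0 0 0.7 0 0 0 -0.3" --pt "0 0 0 0 0 0 -0.3" --pt "0 0 0 0 0 0 -0.3"

```text
time: 10.48
tool_pos: [0.5412, 0.2533, 0.0596]
tool_rot: [-0.0, 1.0, 0.0, 0.001]
contact_force: [0.1, -0.4, 0.0]
gripper_width: 0.567
grasp_force: 62.0
```

Request:
move_arm --pt "0 0 0.6 0 0 0 -0.3" --pt "0 0 0.3 0 0 0 -0.3" --pt "0 0 0.1 0 0 0 -0.3" --pt "0 0 0.1 0 0 0 -0.3" --pt "0 0 0.1 0 0 0 -0.3" --pt "0 0 0.1 0 0 0 -0.3" --pt "0 0 0 0 0 0 -0.3" --pt "0 0 0 0 0 0 -0.3"

```text
time: 11.15
tool_pos: [0.5409, 0.2531, 0.0461]
tool_rot: [-0.0, 1.0, 0.0, 0.0]
contact_force: [-1.2, -0.1, 3.4]
gripper_width: 0.565
grasp_force: 62.3
```

Request:
move_arm --pt "0 0 0 0 0 0 0.3" --pt "0 0 0 0 0 0 0.5" --pt "0 0 0 0 0 0 0.5" --pt "0 0 0 0 0 0 0.5" --pt "0 0 -1 0 0 0 0.5" --pt "0 0 -2 0 0 0 0.5" --pt "0 0 -3 0 0 0 0.5" --pt "0 0 -3 0 0 0 0.3" --pt "-1.1 -0.45 -1 0 0 0 0" --pt "-3 -1.2 0 0 0 0 -0.2" --pt "-3 -1.2 0 0 0 0 -0.2" --pt "-3 -1.3 0 0 0 0 -0.2" --pt "-3 -1.3 0 0 0 0 -0.2" --pt "-3 -1.3 0 0 0 0 -0.2" --pt "-3 -1.3 0 0 0 0 -0.2" --pt "0 0 2 0 0 0 -0.2" --pt "0 0 2 0 0 0 -0.2" --pt "0 0 1 0 0 0 -0.2" --pt "0 0 0 0 0 0 -0.2" --pt "0 0 0 0 0 0 -0.2"

```text
time: 12.82
tool_pos: [0.3496, 0.3333, 0.0955]
tool_rot: [0.0, 1.0, -0.0, -0.0]
contact_force: [0.0, 0.3, -0.5]
gripper_width: 0.399
grasp_force: 0.0
```

```bash
python3 - <<'E'
from h import *
f=manip.grab_frame("top")["img"];s=manip.grab_frame("scene")["img"]
a=cv2.resize(s[165:295,170:300],(520,520),interpolation=cv2.INTER_CUBIC)
b=cv2.resize(f[130:275,170:240],(251,520),interpolation=cv2.INTER_CUBIC)
cv2.imwrite("pics/f.png",np.hstack([a,b]))
E
```

```text
(no output)
```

View pics/f.png

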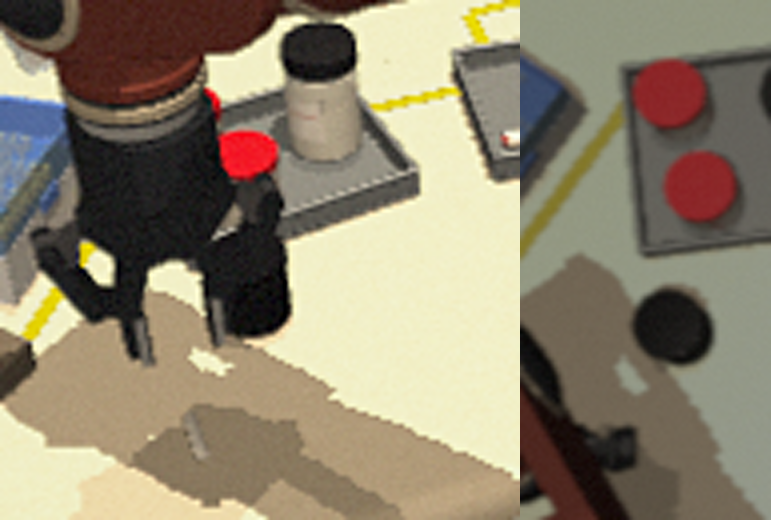

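The jar tray now holds both red jars and the tall jar, all upright and apart. The stir bar at (193,435) lies below the jaws. I check its position from the scene view, then descend.

```bash
python3 - <<'E'
from h import *
s=manip.grab_frame("scene");g=s["img"][255:285,205:235]
m=cv2.cvtColor(g,cv2.COLOR_BGR2GRAY);V=m.astype(float)
print(cast(s,[[170+186/4,165+413/4],[170+202/4,165+459/4],[170+194/4,165+436/4]],.006).round(4), manip.state()["tool_pos"].round(4))
E
```

```text
[[0.3677 0.3347]
 [0.3279 0.3344]
 [0.3475 0.3345]] [0.3507 0.3339 0.0969]
```

Request:
move_arm --pt "-0.15 0 2 0 0 0 -0.3" --pt "0 0 2 0 0 0 -0.4" --pt "0 0 2 0 0 0 -0.4" --pt "0 0 0.7 0 0 0 -0.4" --pt "0 0 0.3 0 0 0 -0.4" --pt "0 0 0 0 0 0 -0.4" --pt "0 0 0 0 0 0 -0.4"

```text
time: 13.55
tool_pos: [0.349, 0.3341, 0.0268]
tool_rot: [-0.001, 1.0, 0.0, 0.001]
contact_force: [0.2, 0.2, -0.0]
gripper_width: 0.3
grasp_force: 0.0
```

Request:
move_arm --pt "0 0 0.3 0 0 0 -0.5" --pt "0 0 0.2 0 0 0 -0.6" --pt "0 0 0 0 0 0 -0.7" --pt "0 0 0 0 0 0 -0.8" --pt "0 0 0 0 0 0 -1" --pt "0 0 0 0 0 0 -1" --pt "0 0 0 0 0 0 -1" --pt "0 0 0 0 0 0 -1"

```text
time: 14.22
tool_pos: [0.3482, 0.3337, 0.0208]
tool_rot: [-0.0, 1.0, 0.0, 0.0]
contact_force: [-1.0, -0.4, 3.3]
gripper_width: 0.059
grasp_force: 59.0
```

Request:
move_arm --pt "0 0 -0.5 0 0 0 -1" --pt "0 0 -1.5 0 0 0 -1" --pt "0 0 -3 0 0 0 -1" --pt "0 0 -3 0 0 0 -1" --pt "0.7 1.5 -3 0 0 0 -1" --pt "1.4 3 -1 0 0 0 -1" --pt "1.6 3.5 0 0 0 0 -1" --pt "1.6 3.5 0 0 0 0 -1" --pt "1.6 3.5 0 0 0 0 -1" --pt "1.6 3.5 0 0 0 0 -1" --pt "1.6 3.5 0 0 0 0 -1" --pt "1.6 3.5 0 0 0 0 -1" --pt "1.6 3.5 0 0 0 0 -1" --pt "1.6 3.5 0 0 0 0 -1" --pt "1.6 3.5 0 0 0 0 -1" --pt "1.6 3.5 0 0 0 0 -1" --pt "1.6 3.5 0 0 0 0 -1" --pt "1.6 3.5 0 0 0 0 -1" --pt "1.6 3.5 0 0 0 0 -1" --pt "1.6 3.5 0 0 0 0 -1"

```text
time: 15.88
tool_pos: [0.5935, -0.2033, 0.1403]
tool_rot: [-0.0, 1.0, -0.0, -0.0]
contact_force: [0.4, 1.0, 0.0]
gripper_width: 0.058
grasp_force: 58.8
```

Request:
move_arm --pt "0.5 1.35 0 0 0 0 -1" --pt "0 0 1 0 0 0 -1" --pt "0 0 3 0 0 0 -1" --pt "0 0 3 0 0 0 -1" --pt "0 0 1.5 0 0 0 -1" --pt "0 0 0.5 0 0 0 -1" --pt "0 0 0 0 0 0 -1" --pt "0 0 0 0 0 0 -1"

```text
time: 16.55
tool_pos: [0.5987, -0.2145, 0.0514]
tool_rot: [0.0, 1.0, 0.001, 0.001]
contact_force: [0.4, 0.6, 0.5]
gripper_width: 0.061
grasp_force: 58.9
```

```bash
python3 - <<'E'
from h import *
f=manip.grab_frame("top")["img"];s=manip.grab_frame("scene")["img"]
cv2.imwrite("pics/g.png",np.vstack([cv2.resize(f[110:200,360:480],(720,300),interpolation=cv2.INTER_CUBIC),cv2.resize(s[130:220,260:476],(720,300),interpolation=cv2.INTER_CUBIC)]))
print(manip.state()["tool_pos"].round(4),manip.state()["gripper_width"],manip.state()["grasp_force"])
E
```

```text
[ 0.5997 -0.2152  0.0528] 0.05590190058777329 58.85904874652624
```

View pics/g.png

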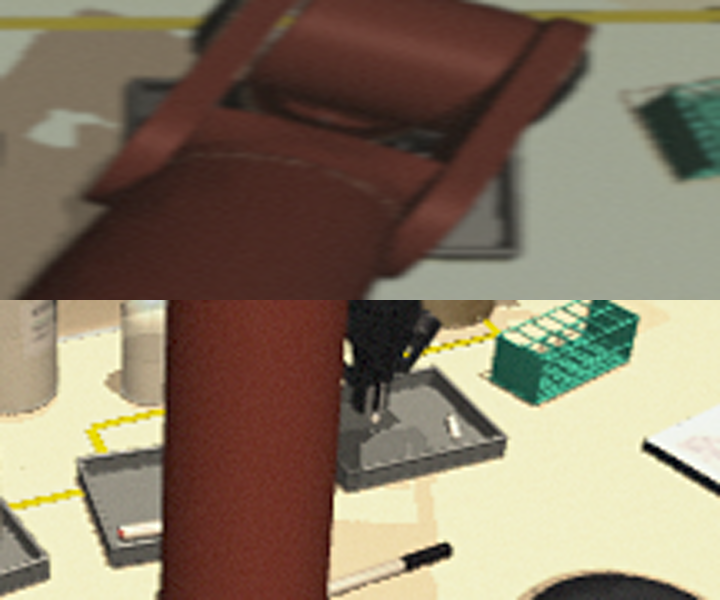

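The jaws are over the stir tray with the bar between the tips at (376,415), and the tray's own bar is clear at (453,427). I lower to contact.

Request:
move_arm --pt "0 0 1.2 0 0 0 -1" --pt "0 0 0.8 0 0 0 -1" --pt "0 0 0.3 0 0 0 -1" --pt "0 0 0.1 0 0 0 -1" --pt "0 0 0.1 0 0 0 -1" --pt "0 0 0.1 0 0 0 -1" --pt "0 0 0 0 0 0 -1" --pt "0 0 0 0 0 0 -1"

```text
time: 17.32
tool_pos: [0.5986, -0.2151, 0.0249]
tool_rot: [0.0, 1.0, 0.0, 0.0]
contact_force: [-0.8, 0.1, 2.4]
gripper_width: 0.06
grasp_force: 59.1
```

Request:
move_arm --pt "0 0 0 0 0 0 -0.8" --pt "0 0 0 0 0 0 -0.5" --pt "0 0 0 0 0 0 -0.4" --pt "0 0 0 0 0 0 -0.4" --pt "0 0 -0.5 0 0 0 -0.4" --pt "0 0 -1.5 0 0 0 -0.4" --pt "0 0 -3 0 0 0 -0.2" --pt "0 0 -3 0 0 0 -0.2" --pt "-1 -0.4 -2 0 0 0 -0.2" --pt "-3.5 -1.6 0 0 0 0 -0.2" --pt "-3.5 -1.6 0 0 0 0 -0.2" --pt "-3.5 -1.6 0 0 0 0 -0.2" --pt "-3.5 -1.6 0 0 0 0 -0.2" --pt "-3.5 -1.6 0 0 0 0 -0.2" --pt "0 0 0 0 0 0 -0.2"

```text
time: 18.57
tool_pos: [0.4067, -0.1274, 0.1223]
tool_rot: [-0.001, 1.0, 0.0, -0.002]
contact_force: [-0.7, -0.9, -2.1]
gripper_width: 0.401
grasp_force: 0.0
```

Request:
move_arm --pt "0 0 0 0 0 -6.7 -0.2" --pt "0 0 0 0 0 -6.7 -0.2" --pt "0 0 0 0 0 -6.7 -0.2" --pt "0 0 0 0 0 -6.7 -0.2" --pt "0 0 0 0 0 -6.7 -0.2" --pt "0 0 0 0 0 -6.7 -0.2" --pt "0 0 0 0 0 -6.7 -0.2" --pt "0 0 0 0 0 -6.7 -0.2" --pt "0 0 0 0 0 -6.7 -0.2" --pt "0 0 0 0 0 -6.7 -0.2" --pt "0 0 0 0 0 -6.7 -0.2" --pt "0 0 0 0 0 -6.7 -0.2" --pt "0 0 0 0 0 -6.7 -0.2" --pt "0 0 0 0 0 -6.7 -0.2" --pt "0 0 0 0 0 0 -0.2" --pt "0 0 0 0 0 0 -0.2"

```text
time: 19.9
tool_pos: [0.4137, -0.1312, 0.1255]
tool_rot: [0.001, 0.684, 0.729, 0.0]
contact_force: [-0.2, -0.8, -0.5]
gripper_width: 0.401
grasp_force: 0.0
```

```bash
python3 - <<'E'
from h import *
f=manip.grab_frame("top")["img"];s=manip.grab_frame("scene")["img"]
cv2.imwrite("pics/i.png",np.vstack([cv2.resize(f[120:250,330:480],(600,290),interpolation=cv2.INTER_CUBIC),cv2.resize(s[150:250,280:460],(600,300),interpolation=cv2.INTER_CUBIC)]))
from scipy.spatial.transform import Rotation as Ro
st=manip.state();q=st["tool_rot"];R=Ro.from_quat(q[[1,2,3,0]]).as_matrix();print(st["tool_pos"].round(4),np.degrees(np.arctan2(R[1,1],R[0,1])).round(2),R[:,2].round(4),st["joint_pos"].round(3))
E
```

```text
[ 0.4135 -0.1311  0.1251] 3.69 [ 9.e-04 -5.e-04 -1.e+00] [-0.479 -0.32   2.165 -0.     1.296 -0.543]
```

View pics/i.png

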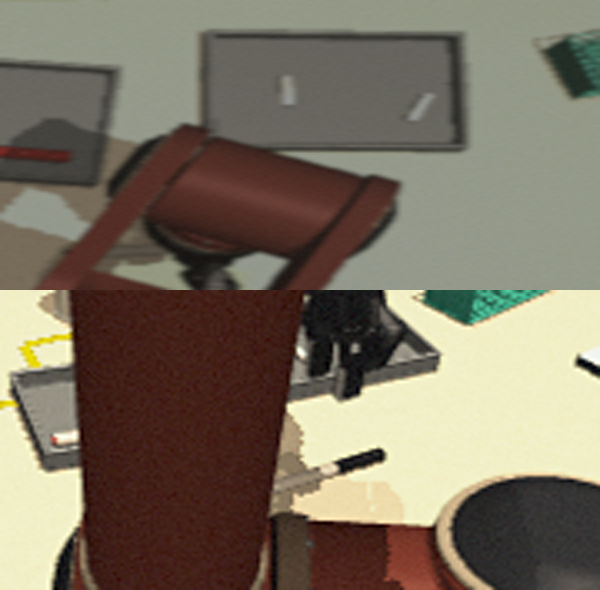

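Both stir bars lie flat and apart in the tray at (288,90) and (421,107), and the pen is still in place under the jaws. I descend on the pen.

Request:
move_arm --pt "0 0 3 0 0 0 -0.2" --pt "0 0 3 0 0 0 -0.2" --pt "0 0 2.5 0 0 0 -0.2" --pt "0 0 1 0 0 0 -0.2" --pt "0 0 0.5 0 0 0 -0.2" --pt "0 0 0.2 0 0 0 -0.2" --pt "0 0 0 0 0 0 -0.2" --pt "0 0 0 0 0 0 -0.4" --pt "0 0 0 0 0 0 -0.5" --pt "0 0 0 0 0 0 -0.6" --pt "0 0 0 0 0 0 -0.7" --pt "0 0 0 0 0 0 -1" --pt "0 0 0 0 0 0 -1" --pt "0 0 0 0 0 0 -1" --pt "0 0 0 0 0 0 -1"

```text
time: 21.25
tool_pos: [0.4139, -0.1313, 0.0235]
tool_rot: [0.001, 0.683, 0.73, 0.0]
contact_force: [-1.6, 1.7, 5.1]
gripper_width: 0.116
grasp_force: 59.8
```

Request:
move_arm --pt "0 0 -0.5 0 0 0 -1" --pt "0 0 -1.5 0 0 0 -1" --pt "0 0 -3 0 0 0 -1" --pt "0 0 -3 0 0 0 -1" --pt "0 0 -2 0 0 5.8 -1" --pt "0 0 0 0 0 5.8 -1" --pt "0.9 1 0 0 0 0 -1" --pt "2 2.3 0 0 0 0 -1" --pt "3 3.4 0 0 0 0 -1" --pt "3 3.4 0 0 0 0 -1" --pt "3 3.4 0 0 0 0 -1" --pt "2 2.3 0 0 0 0 -1" --pt "0 0 1 0 0 0 -1" --pt "0 0 2 0 0 0 -1" --pt "0 0 2 0 0 0 -1" --pt "0 0 1 0 0 0 -1" --pt "0 0 0 0 0 0 -1" --pt "0 0 0 0 0 0 -1"

```text
time: 22.75
tool_pos: [0.5786, -0.0209, 0.0619]
tool_rot: [-0.001, 0.754, 0.657, -0.001]
contact_force: [-0.2, 0.8, 0.3]
gripper_width: 0.122
grasp_force: 59.1
```

```bash
python3 - <<'E'
from h import *
f=manip.grab_frame("top")["img"];s=manip.grab_frame("scene")["img"]
cv2.imwrite("pics/j.png",np.vstack([cv2.resize(f[120:240,270:390],(400,300),interpolation=cv2.INTER_CUBIC),cv2.resize(s[150:250,240:380],(400,290),interpolation=cv2.INTER_CUBIC)]))
from scipy.spatial.transform import Rotation as Ro
st=manip.state();q=st["tool_rot"];R=Ro.from_quat(q[[1,2,3,0]]).as_matrix();print(st["tool_pos"].round(4),np.degrees(np.arctan2(R[1,1],R[0,1])).round(2))
E
```

```text
[ 0.5801 -0.0211  0.0638] -7.81
```

View pics/j.png

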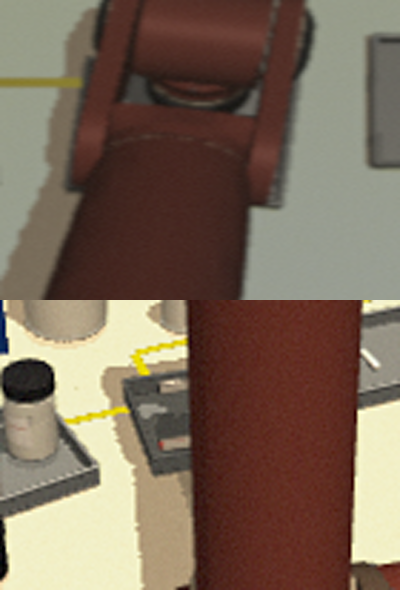

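The held pen's end shows at (172,383), inside the tray, with the tray's own pen at (172,440). The move stopped about 9 mm short in x and 6 mm in y, so I correct that and lower.

Request:
move_arm --pt "0.7 0.8 0 0 0 0 -1" --pt "0 0 0 0 0 0 -1" --pt "0 0 1 0 0 0 -1" --pt "0 0 1.2 0 0 0 -1" --pt "0 0 0.6 0 0 0 -1" --pt "0 0 0.2 0 0 0 -1" --pt "0 0 0.1 0 0 0 -1" --pt "0 0 0.1 0 0 0 -1" --pt "0 0 0.1 0 0 0 -1" --pt "0 0 0 0 0 0 -1" --pt "0 0 0 0 0 0 -1"

```text
time: 23.77
tool_pos: [0.5885, -0.015, 0.0298]
tool_rot: [0.0, 0.753, 0.657, 0.0]
contact_force: [0.2, -0.5, 0.9]
gripper_width: 0.117
grasp_force: 59.1
```

Request:
move_arm --pt "0 0 0.1 0 0 0 -1" --pt "0 0 0.1 0 0 0 -1" --pt "0 0 0.05 0 0 0 -1" --pt "0 0 0 0 0 0 -1" --pt "0 0 0 0 0 0 -1"

```text
time: 24.18
tool_pos: [0.5885, -0.0149, 0.0276]
tool_rot: [0.0, 0.753, 0.657, 0.0]
contact_force: [-2.3, 1.0, 5.0]
gripper_width: 0.118
grasp_force: 59.6
```

Request:
move_arm --pt "0 0 0 0 0 0 -0.8" --pt "0 0 0 0 0 0 -0.6" --pt "0 0 0 0 0 0 -0.4" --pt "0 0 0 0 0 0 -0.4" --pt "0 0 0 0 0 0 -0.4" --pt "0 0 -0.5 0 0 0 -0.4" --pt "0 0 -1.5 0 0 0 -0.4" --pt "0 0 -3 0 0 0 -0.4" --pt "0 0 -4 0 0 0 -0.4" --pt "0 0 -4 0 0 0 -0.4" --pt "-4 0 0 0 0 0 -0.4" --pt "-4 0 0 0 0 0 -0.4" --pt "-4 0 0 0 0 0 -0.4" --pt "-4 -1 0 0 0 0 -0.4" --pt "-4 -1 0 0 0 0 -0.4" --pt "-4 -1 0 0 0 0 -0.4" --pt "-4 -1 0 0 0 0 -0.4" --pt "-4 -1 0 0 0 0 -0.4" --pt "-4 -1 0 0 0 0 -0.4" --pt "-4 -1 0 0 0 0 -0.4"

```text
time: 25.85
tool_pos: [0.4637, -0.4035, 0.1574]
tool_rot: [0.0, 0.754, 0.657, 0.0]
contact_force: [1.4, 0.2, -0.4]
gripper_width: 0.302
grasp_force: 0.0
```

```bash
python3 - <<'E'
from h import *
f=manip.grab_frame("top")["img"];s=manip.grab_frame("scene")["img"]
cv2.imwrite("pics/k.png",np.vstack([cv2.resize(f[125:210,190:460],(756,238),interpolation=cv2.INTER_CUBIC),cv2.resize(s[140:250,180:432],(756,330),interpolation=cv2.INTER_CUBIC)]))
print(manip.state()["time"])
E
```

```text
25.95
```

View pics/k.png

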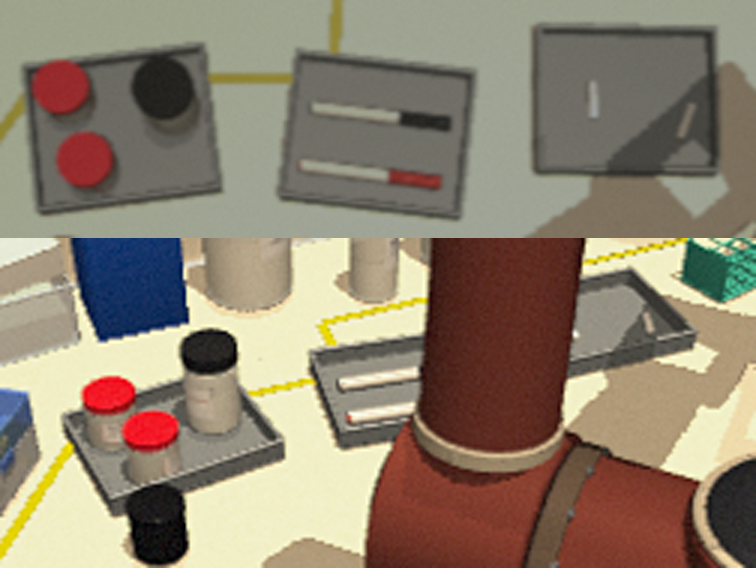

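The final picture shows three upright jars standing apart at (62,87), (85,158) and (163,88). The pens lie parallel at (380,115) and (370,174), and the stir bars lie apart at (593,98) and (687,120). Everything is inside the tray walls, so I hand in.

```bash
python3 -c "
from plant import manip
print(manip.job_done())"
```

```text
the job is handed in; nothing more can be done
None
```

I set all four things down in their matching trays and handed the job in at about 26 s; the last pictures show them in place, apart and inside the walls, but the hand-in gave no verdict.

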